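Draw the red denture carrier out of its curing pot with the lifting hook

TASK

Take the yellow-handled lifting hook from its stand, catch the wire loop of the red denture carrier with it and draw the carrier up out of its deep curing pot. Stand the carrier upright inside the round steel tray, setting it down without dropping it, then unhook it and hang the hook back in its stand as you found it. Do not touch the red carrier with the gripper, and leave the blue carrier where it is.

Things in the scene. Friction and masses are not known exactly. Their poses are not given: they have to be found in the camera images.
- red_carrier: red disc 84 across, 6 thick (mm), carrying a cast 20 high, 48 across, spanned by a rigid white wire loop, wire 5 thick. Origin: centre of its underside, z up. Loop in its own yz plane: legs at y = +-30, 52 tall, then straight to a peak at z = 66 (wire centre) over the origin; clear opening 55 wide, 63 high at the peak. 0.25 kg. Stands in one of two alike pots, within 4 of the pot's axis.
- blue_carrier: a like carrier with a blue disc, same size and origin, in the other pot; a bystander. The two aluminium pots are fixed to the bench: bore 110 mm in diameter with smooth walls, outside 126 mm (150 over the lugs), rim 110 mm and inner floor 6 mm above the bench.
- hook_tool: lifting hook, upright (mm, z up). Origin: centre of its yellow handle, 24 x 24 x 50 high. Black collar 72 (x) by 48 (y), z -25 to -30, white stripe at its +x end. Below, a steel J of 6 mm rod in the xz plane (rod centres): down at x = -13 to z = -130, across to x = +13, up to z = -118 (round end at -115); mouth 20 wide, under the handle. 0.15 kg. Lifts straight up out of its stand.
- tray: round steel tray fixed to the bench, 170 mm in diameter. Origin: centre of its underside, on the bench; inside floor 4 mm up and 160 mm across, lip to 8 mm. (The hook's stand, on the other side, is a fixed grey frame 110 x 100 mm; top plate 118 mm up, with a slot 48 mm along the hook's x by 22 mm centred under the handle's starting place.)
There are look-alikes about, which are no part of the job. Several things look just like the tray: the one meant starts nearest to the robot's base. There is more than one size of the hook_tool; the job needs the smaller.

How it is judged:
By the outcome, as a careful person would: the job done as asked, in the order asked, and still so for the second after the job is handed in, with the robot touching nothing.
It also fails if it takes over 72 s, if anything falls off the work surface, if the arm or the gripper's body presses on something with over 40 N, if the wrist force passes 120 N, or if a joint passes its speed limit or range.

ROBOT

A 6-joint arm with a two-finger parallel gripper is mounted at the origin on the work surface. World frame = base frame: x ahead of the robot, y to its left, z up, the work surface at z = 0. Lengths are in mm, angles in rad, forces in N, time in s.
With the tool pointing down it reaches from about 350 to 975 mm from the base axis. Payload 7.1 kg.
Tool frame: the origin (TCP) lies at the very end of the fingers, on their centre line; the grasp point (between the pads) lies 19 mm behind it (ctrl.pinch_z is the z of the grasp point in the tool frame, in mm); z points along the fingers, y is the direction in which the jaws open and shut (so a half turn about z gives the same grasp; the last joint's range is limited). The gripper opens to 88 mm and grips with 3 to 60 N. Pads are 20 mm wide; open, the fingers measure 115 mm over their backs; the gripper's body (75 mm by 178 mm) begins 61 mm behind the grasp point.
Start: joints at [1.207, 0.423, 1.63, -0, 1.089, -0.019], TCP at [211.223, 588.209, 222.675] pointing down, gripper open.
Joint ranges: [-3, 3], [-0.9, 2.11], [0.09, 2.58], [-1.31, 4.45], [0.11, 2.69], [-2.54, 2.54]. Speed limits (rad/s): [2.39, 2.39, 3.01, 3.14, 3.14, 3.14].

INTERFACE

Orientations are given as a rotation vector (axis times angle).
In Python, from workcell import get_obs, optics, ctrl gives the robot as it stands.
- The arm moves only by the shell command python3 -m jog 'ROWS'. ROWS is a JSON object of lists of equal length, an entry for each row: "delta_rot": the turn, a rotation vector about the tool's x, y, z in rad, a list of three; "translation": the shift along the tool's x, y, z in mm, a list of three; "hand": the opening, from -1 (shut) to 1 (fully open). In form: {"delta_rot": [[rx, ry, rz], ...], "translation": [[x, y, z], ...], "hand": [hand, ...]}. A call has 1 to 5 rows; each row is the pose to reach, as a shift and turn from the pose commanded when the call began, along the tool's axes at that moment; what a row does not reach only later rows make up. A row lasts 1/10 s, in which the tool goes at most 50 mm and 8.59 degrees, less where a joint would pass 70% of its speed; a pose out of reach is approached as far as the arm can. A call with a gripper value outside its range is refused whole. The fingers move at their own pace and stop on an object; the grip force is fixed at half the most. Time passes only in rows, so rows that repeat a pose let the fingers close. It gives the time, the measured TCP pose, the force and the opening at its end, in the units of the state.
- get_obs(): the state, without advancing time (a new reading comes with each control period).
- optics.get_image(name): name is "side" or "top"; returns the picture (420x560x3 uint8, red, green, blue); there is no depth.
- optics.calibration(name): a dict with "intrinsics" (3x3 intrinsics, pixels), "k1" (the pictures are not rectified: a ray, as slopes to the right and down, at radius r is drawn at 1 + k1 r^2 times it, then the intrinsics apply), "cam_to_world" (4x4, takes a point from camera to world coordinates). Camera axes: x right, y up, looking along -z (the intrinsics and any distortion apply to the point x, -y, -z); pixel columns grow to the right and rows downward; lengths in mm; the calibration is good to about 2 mm. A picture is of the moment at which its call begins. calibration takes no time and is no camera call.
- ctrl.close_job(): hands the job in, once; it reports no verdict.
The state is a dict: "t": time; "qpos": joint angles; "qvel": joint speeds; "joint_torque": joint torques, N m; "ee_pos": TCP position; "orientation": TCP orientation; "ft_force": force on the tool from outside, world axes, zero at the start; "moment": the same for the moment, N m; "width": finger opening in mm.
Only numpy, scipy, OpenCV 4.12 (cv2) and the standard library are available. Lean on these libraries where they do the work, as an engineer would, in place of code of your own. Each camera call takes 0.05 s, during which the arm holds its last target. There are 200 camera calls.

## Working session

There is one attempt and no reset: what is moved stays moved. The work goes in short steps, Python scripts to look and compute and a shell command to move; the robot and the scene stay as the last step left them, time stands still between calls to the robot, and variables do not carry over. Pictures are saved under pics/ and viewed, about 8 in all and at most 12, crops included, and the job is handed in when it is done.

```bash
mkdir -p pics; ls
cat > h.py <<'E'
import numpy as np, cv2
from workcell import get_obs, optics, ctrl
def snap(n,f):
    im=optics.get_image(n); cv2.imwrite('pics/'+f+'.png',im[:,:,::-1]); return im
def ray(n,u,v):
    c=optics.calibration(n);K=np.array(c['intrinsics']);T=np.array(c['cam_to_world']);k=c['k1']
    d=np.array([(u-K[0,2])/K[0,0],(v-K[1,2])/K[1,1]]);s=d.copy()
    for _ in range(30): s=d/(1+k*(s@s))
    return T[:3,3],T[:3,:3]@np.array([s[0],-s[1],-1.])
def onz(n,u,v,z):
    o,d=ray(n,u,v);return o+d*(z-o[2])/d[2]
def proj(n,p):
    c=optics.calibration(n);K=np.array(c['intrinsics']);T=np.array(c['cam_to_world'])
    q=T[:3,:3].T@(np.array(p,float)-T[:3,3]);s=np.array([q[0],-q[1]])/-q[2];s=s*(1+c['k1']*(s@s))
    return K[0,0]*s[0]+K[0,2],K[1,1]*s[1]+K[1,2]
def two(a,b):
    (o1,d1),(o2,d2)=ray('top',*a),ray('side',*b)
    A=np.stack([d1,-d2],1);t=np.linalg.lstsq(A,o2-o1,rcond=None)[0]
    p,q=o1+d1*t[0],o2+d2*t[1];return (p+q)/2,np.linalg.norm(p-q)
E
python3 - <<'E'
from h import *
np.set_printoptions(precision=2,suppress=True)
for n in('top','side'):
    im=snap(n,n+'0');c=optics.calibration(n);print(n,c)
print(get_obs(),ctrl.pinch_z)
E
```

```text
pics
top {'intrinsics': array([[458.04,   0.  , 270.82],
       [  0.  , 458.04, 206.71],
       [  0.  ,   0.  ,   1.  ]]), 'k1': -0.022415350084648667, 'cam_to_world': array([[  -0.01,    0.98,   -0.19,  223.84],
       [  -1.  ,   -0.01,   -0.01,    8.68],
       [  -0.01,    0.19,    0.98, 1257.78],
       [   0.  ,    0.  ,    0.  ,    1.  ]])}
side {'intrinsics': array([[434.6 ,   0.  , 274.71],
       [  0.  , 434.6 , 206.05],
       [  0.  ,   0.  ,   1.  ]]), 'k1': -0.06574373713518009, 'cam_to_world': array([[   0.88,    0.35,   -0.31,   59.55],
       [  -0.47,    0.66,   -0.58, -727.83],
       [   0.  ,    0.66,    0.75, 1085.32],
       [   0.  ,    0.  ,    0.  ,    1.  ]])}
{'t': 0.1, 'qpos': array([ 1.21,  0.42,  1.63,  0.  ,  1.09, -0.02]), 'qvel': array([ 0.,  0., -0., -0., -0.,  0.]), 'joint_torque': array([  0.  , -54.56, -27.43,   0.06,   0.02,  -0.  ]), 'ee_pos': array([211.05, 587.76, 221.98]), 'orientation': array([-0.54, -3.09,  0.  ]), 'ft_force': array([ 0.19, -0.37, -0.42]), 'moment': array([ 0.02, -0.01,  0.05]), 'width': 87.76944307601852} -18.700000000000003
```

View pics/top0.png

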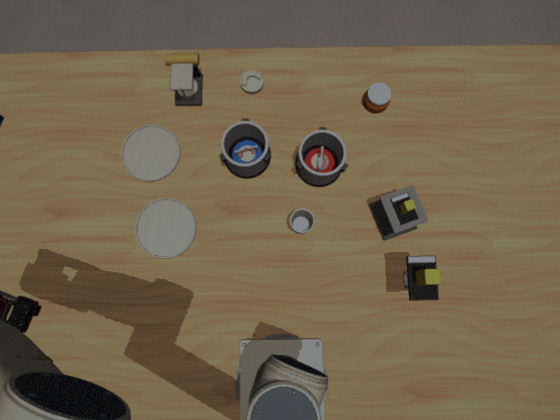

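View pics/side0.png

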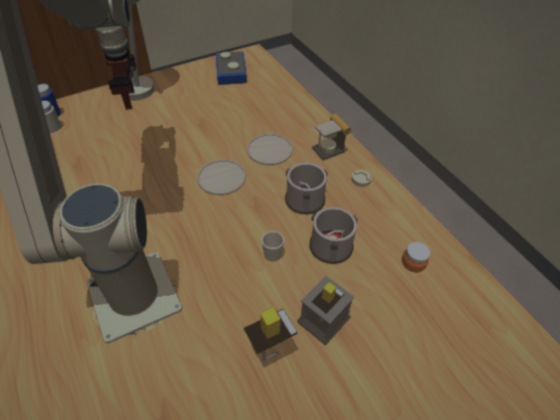

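Top view: trays at (166,228) and (151,153); the nearer to the base is (166,228). Red carrier is in the pot at (321,158), blue in the pot at (246,150). There are yellow handles at (407,205) (in a grey frame) and (430,277) (larger, black collar). I'll check these in a close crop.

Run:
```python
from h import *
np.set_printoptions(precision=1,suppress=True)
t=cv2.imread('pics/top0.png');s=cv2.imread('pics/side0.png')
z=lambda im,x,y,w,h:cv2.resize(im[y:y+h,x:x+w],(400,300),interpolation=cv2.INTER_CUBIC)
g=lambda i:np.clip(i.astype(float)*1.6,0,255).astype(np.uint8)
cv2.imwrite('pics/crop1.png',g(np.vstack([np.hstack([z(t,355,180,100,75),z(t,355,240,100,75)]),np.hstack([z(t,282,120,80,60),z(s,250,270,120,90)])])))
for n,u,v,zz in [('top',166,228,8),('top',151,153,8),('top',321,158,110),('top',246,150,110),('side',222,177,8)]: print(n,u,v,onz(n,u,v,zz))
for n,im in(('top',t),('side',s)):
    hsv=cv2.cvtColor(im,cv2.COLOR_BGR2HSV)
    m=cv2.inRange(hsv,(24,170,70),(34,255,255));nn,l,st,ce=cv2.connectedComponentsWithStats(m)
    for i in range(1,nn):
        if st[i,4]>25: print(n,'yellow',st[i],ce[i],onz(n,*ce[i],150))
```

```text
top 166 228 [404.8 310.7   8. ]
top 151 153 [621.4 360.5   8. ]
top 321 158 [ 568.5 -112.7  110. ]
top 246 150 [593.1  82.5 110. ]
side 222 177 [409.3 304.7   8. ]
```

View pics/crop1.png

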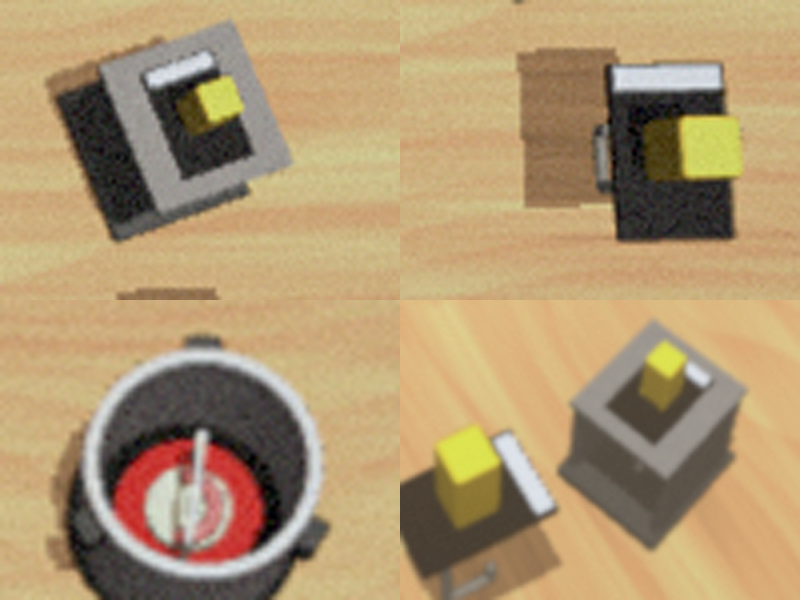

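The crops show the smaller hook seated in the grey frame, with its stripe end pointing up and slightly left in the top view. The other, larger-collared tool is bigger and stays out of this. The red carrier's loop runs nearly vertically in the top view (crop (201,432)–(183,550)). Now to measure hook, loop and tray.

Run:
```python
from h import *
np.set_printoptions(precision=1,suppress=True)
for n in('top','side'):
    im=cv2.imread(f'pics/{n}0.png');hsv=cv2.cvtColor(im,cv2.COLOR_BGR2HSV)
    def comps(m,name,zz,amin):
        nn,l,st,ce=cv2.connectedComponentsWithStats(m)
        for i in range(1,nn):
            if st[i,4]>amin and (st[i,0]>60): 
                r=cv2.minAreaRect(np.argwhere(l==i)[:,::-1].astype(np.float32))
                print(n,name,st[i],ce[i],onz(n,*ce[i],zz),[np.round(x,1) for x in r])
    comps(cv2.inRange(hsv,(24,150,160),(34,255,255)),'ytop',173,25)
    comps(cv2.inRange(hsv,(0,180,90),(6,255,255))|cv2.inRange(hsv,(174,180,90),(180,255,255)),'red',12,25)
    if n=='top':
        comps(cv2.inRange(hsv,(0,0,165),(180,70,255)),'white',123,10)
        m=cv2.inRange(hsv,(0,0,125),(180,55,255))
        m[:,:]*=1
        sub=m[115:195,285:360];print(cv2.connectedComponentsWithStats(sub)[2][:6])
# stand plate + collar corners from crop (4x, offset 355,180)
for nm,(a,b),zz in [('plate',(101,63),118),('plate',(232,22),118),('plate',(293,162),118),('plate',(163,216),118),('col',(141,73),123),('col',(208,52),123),('col',(253,157),123),('col',(183,179),123),('htop',(221,100),173)]:
    print(nm,onz('top',355+a/4,180+b/4,zz))
# loop (crop 5x offset 282,120)
for nm,(a,b),zz in [('farknee',(202,432),58),('near',(182,550),58)]: print(nm,onz('top',282+a/5,120+b/5,zz))
```

```text
top red [305 148  15  21 102] [310.8 156. ] [604.2 -94.3  12. ] [array([311.5, 156.2]), array([10.4, 21.1]), np.float64(23.6)]
top red [321 149  13  23 110] [328.8 160.9] [ 589.1 -144.7   12. ] [array([328. , 160.7]), array([11.1, 22.2]), np.float64(7.8)]
[[   0    0   75   80 5643]
 [  14   15   48   45  268]
 [  37   32    1    5    5]
 [  27   39    5   14   49]
 [  36   40    1    1    1]
 [  40   41    2    2    3]]
plate [ 464.3 -259.   118. ]
plate [ 489.9 -344.1  118. ]
plate [ 399.1 -376.3  118. ]
plate [ 366.1 -292.4  118. ]
col [ 456.5 -282.8  123. ]
col [ 469.5 -326.   123. ]
col [ 401.8 -349.7  123. ]
col [ 388.5 -305.   123. ]
htop [ 429.  -317.1  173. ]
farknee [ 450.1 -117.6   58. ]
near [ 386.9 -105.    58. ]
```

Run:
```python
from h import *
np.set_printoptions(precision=1,suppress=True)
P=lambda a,b:(282+a/5,120+(b-300)/5)
for nm,(a,b),zz in [('farknee',(202,432),58),('near',(182,550),58),('peak?',(190,500),72),('rim',(204,462),110)]: print(nm,onz('top',*P(a,b),zz))
t=cv2.imread('pics/top0.png')
hsv=cv2.cvtColor(t,cv2.COLOR_BGR2HSV)
m=cv2.inRange(hsv,(0,120,60),(8,255,255))|cv2.inRange(hsv,(170,120,60),(180,255,255))
m[:135]=0;m[190:]=0;m[:,:295]=0;m[:,350:]=0
pts=np.argwhere(m)[:,::-1].astype(np.float32)
h=cv2.convexHull(pts);e=cv2.fitEllipse(h);print(e,onz('top',*e[0],12))
# rim ellipse outer: bright ring
m=cv2.inRange(hsv,(0,0,120),(180,60,255));m[:130]=0;m[185:]=0;m[:,:296]=0;m[:,350:]=0
nn,l,st,ce=cv2.connectedComponentsWithStats(m);i=1+st[1:,4].argmax()
e=cv2.fitEllipse(cv2.convexHull(np.argwhere(l==i)[:,::-1].astype(np.float32)));print('rim',e,onz('top',*e[0],110))
z=lambda im,x,y,w,h:cv2.resize(im[y:y+h,x:x+w],(400,400),interpolation=cv2.INTER_CUBIC)
g=lambda i:np.clip(i.astype(float)*1.6,0,255).astype(np.uint8)
s=cv2.imread('pics/side0.png')
cv2.imwrite('pics/crop2.png',g(np.hstack([z(t,300,135,40,40),z(s,313,210,40,40)])))
```

```text
farknee [ 617. -123.   58.]
near [ 550.5 -110.    58. ]
peak? [ 574.3 -113.8   72. ]
rim [ 583.6 -117.8  110. ]
((319.7103271484375, 159.83447265625), (23.380924224853516, 30.61469078063965), 104.8232421875) [ 592.6 -119.2   12. ]
rim ((322.40032958984375, 151.80039978027344), (45.15827178955078, 47.58113098144531), 98.81999969482422) [ 585.2 -116.8  110. ]
```

View pics/crop2.png

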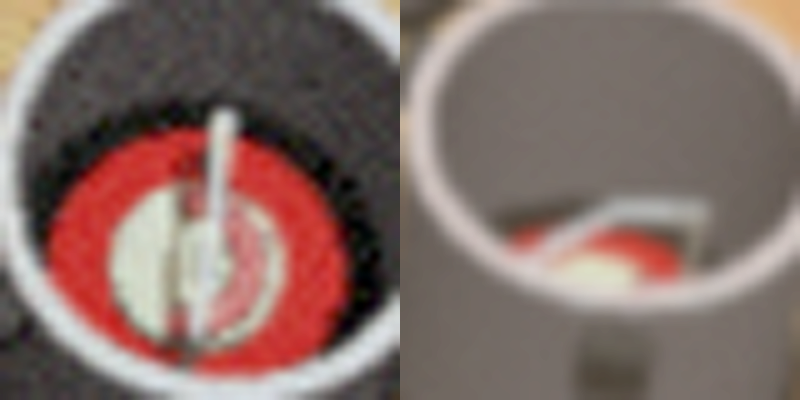

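Run:
```python
from h import *
np.set_printoptions(precision=1,suppress=True)
for nm,u,v,z in [('far',322.6,146.5,58),('near',319.2,170,58),('cast',319.7,161.8,32),('disc',319.7,162.3,12)]: print(nm,onz('top',u,v,z))
for nm,u,v,z in [('knee',343.5,230.8,58),('peak',334.2,230.7,72)]: print(nm,onz('side',u,v,z))
# side rim ellipse & blue rim check
for n,box in (('top',(130,185,296,350)),):pass
# stand plate in side (crop1: offset 250,270, scale 300/90)
Q=lambda a,b:(250+(a-400)*.3,270+(b-300)*.3)
print('plate side',[onz('side',*Q(*p),118) for p in[(655,320),(746,390),(664,474),(573,403)]])
print('htop side',onz('side',*Q(664,358),173))
# tray contour both views
for n,c in(('top',(166,228)),('side',(222,177))):
    im=cv2.imread(f'pics/{n}0.png');hsv=cv2.cvtColor(im,cv2.COLOR_BGR2HSV)
    m=cv2.inRange(hsv,(0,0,60),(180,60,255));nn,l,st,ce=cv2.connectedComponentsWithStats(m);i=l[c[1],c[0]]
    e=cv2.fitEllipse(cv2.convexHull(np.argwhere(l==i)[:,::-1].astype(np.float32)));print(n,e,onz(n,*e[0],8))
```

```text
far [ 616.7 -123.6   58. ]
near [ 550.4 -112.2   58. ]
cast [ 581.  -116.9   32. ]
disc [ 585.4 -118.9   12. ]
knee [ 622.9 -122.8   58. ]
peak [ 591.1 -117.7   72. ]
plate side [array([ 467.2, -261.1,  118. ]), array([ 494.4, -345.8,  118. ]), array([ 402.7, -374.2,  118. ]), array([ 374. , -293.3,  118. ])]
htop side [ 432.4 -317.8  173. ]
top ((165.0614471435547, 227.81591796875), (59.63460159301758, 62.105350494384766), 52.6899528503418) [405.3 313.3   8. ]
side ((221.07313537597656, 176.7925567626953), (34.17842483520508, 47.88465881347656), 83.82579040527344) [406.9 307.2   8. ]
```

```bash
cat > go.py <<'E'
import sys,numpy as np
from scipy.spatial.transform import Rotation as R
from workcell import get_obs
x,y,z,yaw=map(float,sys.argv[1:5])
o=get_obs();Rc=R.from_rotvec(o['orientation']).as_matrix()
c,s=np.cos(np.radians(yaw)),np.sin(np.radians(yaw))
Y=np.array([c,s,0]);Z=np.array([0,0,-1.]);Rt=np.stack([np.cross(Y,Z),Y,Z],1)
yc=np.degrees(np.arctan2(Rc[1,1],Rc[0,1]))
print('t',round(o['t'],2),'tcp',np.round(o['ee_pos'],1),'jawyaw',round(yc,1),'F',np.round(o['ft_force'],1),'w',round(o['width'],1),'q6',round(o['qpos'][5],2))
print('trans',np.round(Rc.T@(np.array([x,y,z])-o['ee_pos']),1).tolist(),'rot',np.round(R.from_matrix(Rc.T@Rt).as_rotvec(),3).tolist())
E
python3 go.py 560 150 260 0
```

```text
t 0.1 tcp [211.1 587.8 222. ] jawyaw 70.2 F [ 0.2 -0.4 -0.4] w 87.8 q6 -0.02
trans [-476.4, -294.1, -37.6] rot [-0.001, 0.001, 1.226]
```

```bash
for i in 1 2 3; do python3 -m jog '{"delta_rot":[[0,0,0],[0,0,0],[0,0,0],[0,0,0],[0,0,0]],"translation":[[-32,-20,-2.5],[-64,-39,-5],[-96,-59,-7.5],[-128,-78,-10],[-159,-98,-12.5]],"hand":[1,1,1,1,1]}' | tail -c 300; done; python3 go.py 431 -317 240 -71
```

```text
t: 0.6
ee_pos: [328.4, 440.9, 235.0]
orientation: [-0.539, -3.095, 0.001]
ft_force: [0.9, 0.3, -0.6]
width: 87.9
t: 1.1
ee_pos: [444.9, 294.9, 247.6]
orientation: [-0.539, -3.095, 0.0]
ft_force: [0.0, 1.0, -0.6]
width: 87.7
t: 1.6
ee_pos: [561.5, 148.9, 260.0]
orientation: [-0.539, -3.095, 0.0]
ft_force: [-0.3, -0.2, 0.1]
width: 87.6
t 1.6 tcp [561.5 148.9 260. ] jawyaw 70.2 F [-0.3 -0.2  0.1] w 87.6 q6 -0.99
trans [-34.7, -482.5, 20.1] rot [-0.001, 0.0, 2.465]
```

```bash
for i in 1 2; do python3 -m jog '{"delta_rot":[[0,0,0],[0,0,0],[0,0,0],[0,0,0],[0,0,0]],"translation":[[-3.5,-48,2],[-7,-96,4],[-10.5,-144,6],[-14,-192,8],[-17.5,-241,10]],"hand":[1,1,1,1,1]}' | head -1; done; for i in 1 2 3 4; do python3 -m jog '{"delta_rot":[[0,0,0.123],[0,0,0.246],[0,0,0.37],[0,0,0.493],[0,0,0.616]],"translation":[[0,0,0],[0,0,0],[0,0,0],[0,0,0],[0,0,0]],"hand":[1,1,1,1,1]}' |head -1; done; python3 go.py 431 -317 131 -71
python3 - <<'E'
from h import *
t=snap('top','top1');s=snap('side','side1')
z=lambda im,x,y:cv2.resize(im[y:y+105,x:x+140],(400,300),interpolation=cv2.INTER_CUBIC)[:,:,::-1]
cv2.imwrite('pics/m1.png',np.clip(np.hstack([z(t,340,150),z(s,250,230)])*1.5,0,255).astype(np.uint8))
E
```

```text
t: 2.1
t: 2.6
t: 3.1
t: 3.6
t: 4.1
t: 4.6
t 4.6 tcp [ 430.5 -315.   239.8] jawyaw -71.2 F [0.6 0.  0.1] w 87.9 q6 0.59
trans [-0.2, 2.1, 108.8] rot [-0.001, 0.0, -0.004]
```

View pics/m1.png

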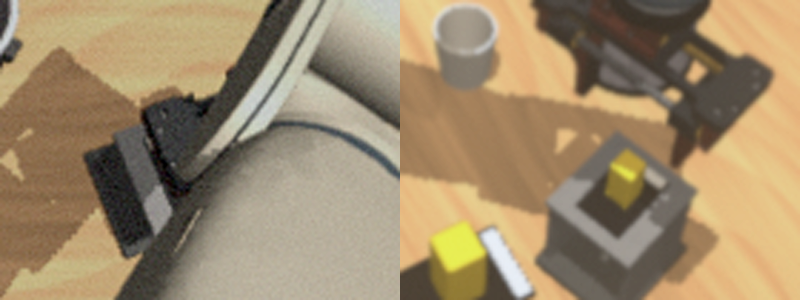

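The side view shows the open fingers straddling the handle (crop handle at (627,180), with a finger tip on each side at (588,85) and (680,155)). I'll descend and close.

```bash
python3 -m jog '{"delta_rot":[[0,0,0],[0,0,0],[0,0,0],[0,0,0],[0,0,0]],"translation":[[0,2,25],[0,2,50],[0,2,75],[0,2,95],[0,2,108]],"hand":[1,1,1,1,1]}'; for i in 1 2; do python3 -m jog '{"delta_rot":[[0,0,0],[0,0,0],[0,0,0],[0,0,0],[0,0,0]],"translation":[[0,0,0],[0,0,0],[0,0,0],[0,0,0],[0,0,0]],"hand":[-1,-1,-1,-1,-1]}';done;  python3 go.py 431 -317 131 -71
```

```text
t: 5.2
ee_pos: [430.7, -316.5, 130.5]
orientation: [-3.096, -0.525, 0.002]
ft_force: [-0.1, -0.4, 0.5]
width: 88.0
t: 5.7
ee_pos: [431.8, -317.3, 133.0]
orientation: [3.097, 0.52, 0.002]
ft_force: [-0.5, -0.0, 0.5]
width: 51.4
t: 6.2
ee_pos: [431.4, -317.0, 132.2]
orientation: [-3.098, -0.52, 0.0]
ft_force: [-1.1, -0.3, 1.3]
width: 23.7
t 6.2 tcp [ 431.4 -317.   132.2] jawyaw -70.9 F [-1.1 -0.3  1.3] w 23.7 q6 0.58
trans [-0.4, -0.1, 1.2] rot [-0.0, 0.0, 0.001]
```

```bash
for i in 1 2; do python3 -m jog '{"delta_rot":[[0,0,0],[0,0,0],[0,0,0],[0,0,0],[0,0,0]],"translation":[[0,0,-8],[0,0,-22],[0,0,-36],[0,0,-50],[0,0,-65]],"hand":[-1,-1,-1,-1,-1]}';done;for i in 1 2; do python3 -m jog '{"delta_rot":[[0,0,-0.1],[0,0,-0.21],[0,0,-0.32],[0,0,-0.43],[0,0,-0.537]],"translation":[[0,0,0],[0,0,0],[0,0,0],[0,0,0],[0,0,0]],"hand":[-1,-1,-1,-1,-1]}'|head -1;done;  python3 go.py 582.9 -139.7 262 -9.5
```

```text
t: 6.7
ee_pos: [431.6, -317.2, 198.9]
orientation: [3.097, 0.52, 0.001]
ft_force: [-0.3, -0.6, -1.1]
width: 23.7
t: 7.2
ee_pos: [431.4, -317.0, 263.3]
orientation: [-3.098, -0.52, 0.0]
ft_force: [0.1, -0.2, -1.6]
width: 24.0
t: 7.7
t: 8.2
t 8.2 tcp [ 431.5 -317.1  262.8] jawyaw -9.1 F [ 0.3 -0.2 -1. ] w 23.7 q6 -0.5
trans [199.2, 121.3, 0.8] rot [0.0, 0.0, 0.006]
```

```bash
for i in 1 2; do python3 -m jog '{"delta_rot":[[0,0,0.001],[0,0,0.002],[0,0,0.003],[0,0,0.003],[0,0,0.003]],"translation":[[15,9,0],[38,23,0],[62,38,0],[85,52,0],[99.6,60.6,0]],"hand":[-1,-1,-1,-1,-1]}'|head -2;done;  python3 go.py 582.9 -139.7 262 -9.5
python3 - <<'E'
from h import *
t=snap('top','top2');s=snap('side','side2')
z=lambda im,x,y:cv2.resize(im[y:y+105,x:x+140],(400,300),interpolation=cv2.INTER_CUBIC)[:,:,::-1]
cv2.imwrite('pics/m2.png',np.clip(np.hstack([z(t,260,90),z(s,270,150)])*1.5,0,255).astype(np.uint8))
E
```

```text
t: 8.7
ee_pos: [508.5, -227.5, 262.8]
t: 9.2
ee_pos: [584.8, -139.4, 262.5]
t 9.2 tcp [ 584.8 -139.4  262.5] jawyaw -9.7 F [ 0.5 -0.3 -2. ] w 24.0 q6 -0.08
trans [-0.6, -1.8, 0.5] rot [0.0, -0.0, -0.003]
```

View pics/m2.png

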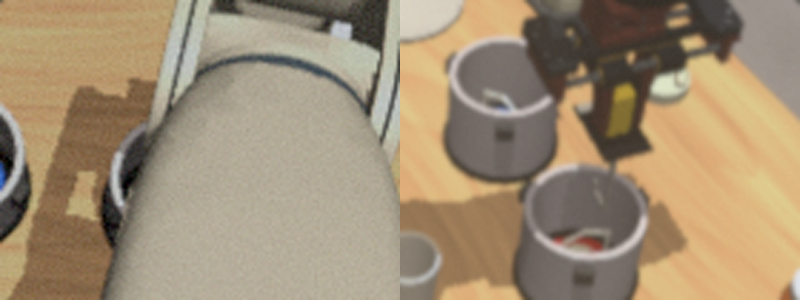

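```bash
python3 -m jog '{"delta_rot":[[0,0,0],[0,0,0],[0,0,0],[0,0,0],[0,0,0]],"translation":[[-4,0,5],[-4,0,20],[-4,0,35],[-4,0,50],[-4,0,55]],"hand":[-1,-1,-1,-1,-1]}'|head -4; python3 -m jog '{"delta_rot":[[0,0,0],[0,0,0],[0,0,0],[0,0,0],[0,0,0]],"translation":[[0,0,10],[0,0,20],[0,0,30],[0,0,40],[0,0,46]],"hand":[-1,-1,-1,-1,-1]}'; python3 go.py 586.5 -118 161 -9.5
python3 - <<'E'
from h import *
s=snap('side','side3')
z=lambda im,x,y,w:cv2.resize(im[y:y+w*3//4,x:x+w],(600,450),interpolation=cv2.INTER_CUBIC)[:,:,::-1]
cv2.imwrite('pics/m3.png',np.clip(z(s,300,180,80)*1.6,0,255).astype(np.uint8))
E
```

```text
t: 9.8
ee_pos: [581.4, -144.6, 204.3]
orientation: [-2.4, -2.022, 0.004]
ft_force: [-0.0, 0.6, -1.1]
t: 10.3
ee_pos: [582.8, -144.3, 160.1]
orientation: [-2.401, -2.024, 0.001]
ft_force: [0.0, -0.5, -1.2]
width: 24.0
t 10.3 tcp [ 582.8 -144.3  160.1] jawyaw -9.7 F [ 0.  -0.5 -1.2] w 24.0 q6 -0.09
trans [26.6, -0.8, -0.9] rot [-0.001, -0.0, -0.004]
```

View pics/m3.png

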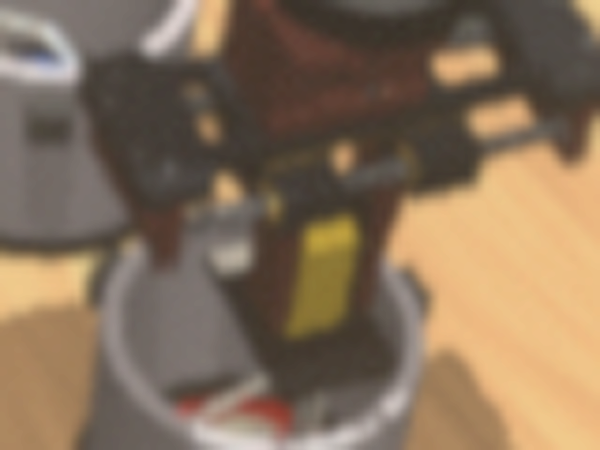

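The hook is down inside the pot, beside the loop (tip at about crop (320,410), wire at (240,395)), with no contact force. Next I'll slide it under the peak and lift gently.

```bash
python3 -m jog '{"delta_rot":[[0,0,0],[0,0,0],[0,0,0],[0,0,0],[0,0,0]],"translation":[[5,0,0],[11,0,0],[17,0,0],[22,0,0],[26.5,0,0]],"hand":[-1,-1,-1,-1,-1]}'|sed -n 2,4p; for i in 1 2; do python3 -m jog '{"delta_rot":[[0,0,0],[0,0,0],[0,0,0],[0,0,0],[0,0,0]],"translation":[[0,0,-3],[0,0,-6],[0,0,-9],[0,0,-12],[0,0,-15]],"hand":[-1,-1,-1,-1,-1]}'|sed -n 2,4p;done; python3 go.py 586.5 -118 320 -9.5
```

```text
ee_pos: [587.9, -117.7, 161.5]
orientation: [2.401, 2.025, 0.001]
ft_force: [0.0, -0.2, -2.1]
ee_pos: [587.7, -118.6, 176.5]
orientation: [2.402, 2.024, 0.0]
ft_force: [-0.5, 0.0, -1.6]
ee_pos: [587.5, -118.4, 191.3]
orientation: [-2.402, -2.025, 0.0]
ft_force: [0.4, -0.2, -3.4]
t 11.85 tcp [ 587.5 -118.4  191.3] jawyaw -9.7 F [ 0.4 -0.2 -3.4] w 24.0 q6 -0.05
trans [0.2, -1.1, -128.7] rot [-0.0, -0.0, -0.004]
```

```bash
for i in 1 2 3; do python3 -m jog '{"delta_rot":[[0,0,0],[0,0,0],[0,0,0],[0,0,0],[0,0,0]],"translation":[[0,0,-8],[0,0,-17],[0,0,-26],[0,0,-35],[0,0,-43]],"hand":[-1,-1,-1,-1,-1]}'|sed -n '2p;4p';done; python3 go.py 406 310 320 -9.5
python3 - <<'E'
from h import *
s=snap('side','side4')
z=lambda im,x,y,w:cv2.resize(im[y:y+w*3//4,x:x+w],(600,450),interpolation=cv2.INTER_CUBIC)[:,:,::-1]
cv2.imwrite('pics/m4.png',np.clip(z(s,270,120,140)*1.6,0,255).astype(np.uint8))
E
```

```text
ee_pos: [587.8, -118.4, 235.3]
ft_force: [-0.0, -0.8, -3.2]
ee_pos: [587.7, -118.4, 278.0]
ft_force: [0.2, -0.8, -3.3]
ee_pos: [587.7, -118.4, 321.0]
ft_force: [0.3, 0.7, -3.7]
t 13.35 tcp [ 587.7 -118.4  321. ] jawyaw -9.7 F [ 0.3  0.7 -3.7] w 23.6 q6 -0.05
trans [391.5, -251.5, 1.0] rot [0.0, 0.0, -0.004]
```

View pics/m4.png

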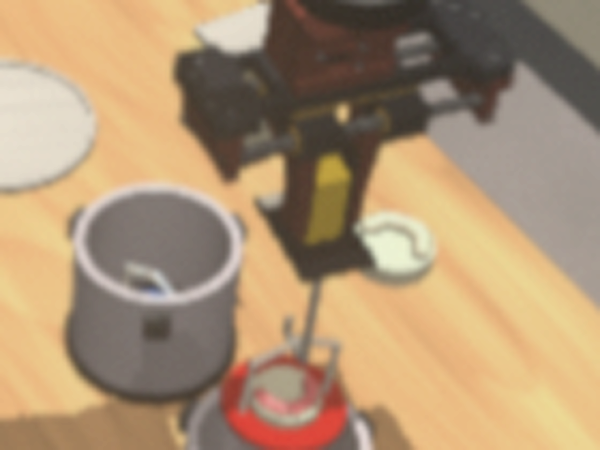

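The red carrier hangs upright on the hook, clear of the pot (disc at crop (285,400)), and blue is still in its pot. On to the tray, smoothly.

```bash
python3 -m jog '{"delta_rot":[[0,0,0],[0,0,0],[0,0,0],[0,0,0],[0,0,0]],"translation":[[1.7,-1.1,0],[5,-3.2,0],[10.1,-6.5,0],[16.8,-10.8,0],[25.2,-16.2,0]],"hand":[-1,-1,-1,-1,-1]}'|sed -n '2p;4p'
for i in 1 2 3 4 5 6; do python3 -m jog '{"delta_rot":[[0,0,0],[0,0,0],[0,0,0],[0,0,0],[0,0,0]],"translation":[[10.1,-6.5,0],[20.2,-13,0],[30.3,-19.5,0],[40.4,-26,0],[50.5,-32.5,0]],"hand":[-1,-1,-1,-1,-1]}'|sed -n '2p;4p';done
python3 -m jog '{"delta_rot":[[0,0,0],[0,0,0],[0,0,0],[0,0,0],[0,0,0]],"translation":[[9.3,-6,0],[17.7,-11.4,0],[25.2,-16.2,0],[32,-20.6,0],[37.9,-24.3,0]],"hand":[-1,-1,-1,-1,-1]}'|sed -n '2p;4p'
python3 go.py 406 310 320 -9.5
```

```text
ee_pos: [575.5, -90.1, 319.8]
ft_force: [-0.4, 0.7, -2.8]
ee_pos: [552.0, -34.5, 320.3]
ft_force: [0.0, 0.3, -3.2]
ee_pos: [528.5, 20.6, 320.2]
ft_force: [-0.3, -0.1, -4.3]
ee_pos: [505.1, 75.9, 320.2]
ft_force: [-0.0, 0.1, -3.8]
ee_pos: [481.6, 131.2, 320.2]
ft_force: [-0.3, 0.6, -3.9]
ee_pos: [458.1, 186.5, 320.2]
ft_force: [0.3, -0.7, -3.2]
ee_pos: [434.6, 241.7, 320.2]
ft_force: [0.4, 0.1, -3.2]
ee_pos: [417.2, 282.9, 320.2]
ft_force: [0.0, 0.4, -3.8]
t 17.4 tcp [417.2 282.9 320.2] jawyaw -9.7 F [ 0.   0.4 -3.8] w 23.6 q6 0.74
trans [24.8, -15.6, 0.2] rot [-0.0, 0.0, -0.004]
```

```bash
python3 -m jog '{"delta_rot":[[0,0,0],[0,0,0],[0,0,0],[0,0,0],[0,0,0]],"translation":[[9,-5.5,0],[16,-10,0],[21,-13,0],[24,-15,0],[25,-15.6,0]],"hand":[-1,-1,-1,-1,-1]}'|sed -n '2p;4p'
for i in 1 2 3; do python3 -m jog '{"delta_rot":[[0,0,0],[0,0,0],[0,0,0],[0,0,0],[0,0,0]],"translation":[[0,0,6],[0,0,14],[0,0,23],[0,0,32],[0,0,39]],"hand":[-1,-1,-1,-1,-1]}'|sed -n '2p;4p';done
python3 go.py 406 310 178.5 -9.5
python3 - <<'E'
from h import *
s=snap('side','side5')
z=lambda im,x,y,w:cv2.resize(im[y:y+w*3//4,x:x+w],(600,450),interpolation=cv2.INTER_CUBIC)[:,:,::-1]
cv2.imwrite('pics/m5.png',np.clip(z(s,150,90,140)*1.6,0,255).astype(np.uint8))
E
```

```text
ee_pos: [406.1, 309.9, 320.2]
ft_force: [-0.4, 0.6, -3.4]
ee_pos: [406.0, 309.2, 279.9]
ft_force: [-1.1, -0.2, -3.9]
ee_pos: [406.1, 309.4, 241.2]
ft_force: [-0.8, -0.8, -2.4]
ee_pos: [406.1, 309.4, 202.2]
ft_force: [0.0, -0.4, -3.2]
t 19.4 tcp [406.1 309.4 202.2] jawyaw -9.7 F [ 0.  -0.4 -3.2] w 23.7 q6 0.8
trans [0.6, -0.2, 23.7] rot [-0.0, 0.0, -0.004]
```

View pics/m5.png

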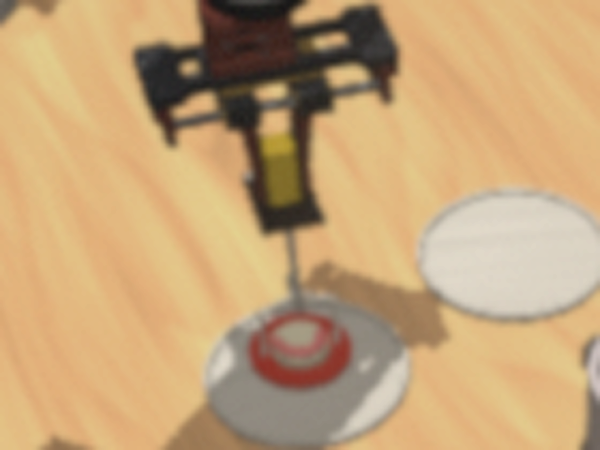

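The carrier hangs level above the middle of the near tray. I'll lower it slowly to touch, then on until the hook tip is below the wire.

```bash
python3 -m jog '{"delta_rot":[[0,0,0],[0,0,0],[0,0,0],[0,0,0],[0,0,0]],"translation":[[0,0,4],[0,0,8],[0,0,12],[0,0,15],[0,0,17]],"hand":[-1,-1,-1,-1,-1]}'|sed -n '2p;4p'
for i in 1 2 ; do python3 -m jog '{"delta_rot":[[0,0,0],[0,0,0],[0,0,0],[0,0,0],[0,0,0]],"translation":[[0,0,1.2],[0,0,2.4],[0,0,3.6],[0,0,4.8],[0,0,6]],"hand":[-1,-1,-1,-1,-1]}'|sed -n '2p;4p';done
python3 -m jog '{"delta_rot":[[0,0,0],[0,0,0],[0,0,0],[0,0,0],[0,0,0]],"translation":[[0,0,2],[0,0,5],[0,0,8],[0,0,11],[0,0,12]],"hand":[-1,-1,-1,-1,-1]}'|sed -n '2p;4p'
python3 go.py 406 310 161 -9.5
python3 - <<'E'
from h import *
s=snap('side','side6')
z=lambda im,x,y,w:cv2.resize(im[y:y+w*3//4,x:x+w],(600,450),interpolation=cv2.INTER_CUBIC)[:,:,::-1]
cv2.imwrite('pics/m6.png',np.clip(z(s,190,130,72)*1.6,0,255).astype(np.uint8))
E
```

```text
ee_pos: [406.3, 309.5, 185.9]
ft_force: [0.4, -0.9, -3.8]
ee_pos: [406.3, 309.6, 180.1]
ft_force: [0.3, 0.1, -3.5]
ee_pos: [406.4, 309.7, 174.2]
ft_force: [-0.4, -0.3, -1.4]
ee_pos: [406.1, 309.4, 161.7]
ft_force: [0.1, -0.8, -1.6]
t 21.45 tcp [406.1 309.4 161.7] jawyaw -9.7 F [ 0.1 -0.8 -1.6] w 23.9 q6 0.8
trans [0.6, -0.2, 0.7] rot [-0.001, 0.001, -0.004]
```

View pics/m6.png

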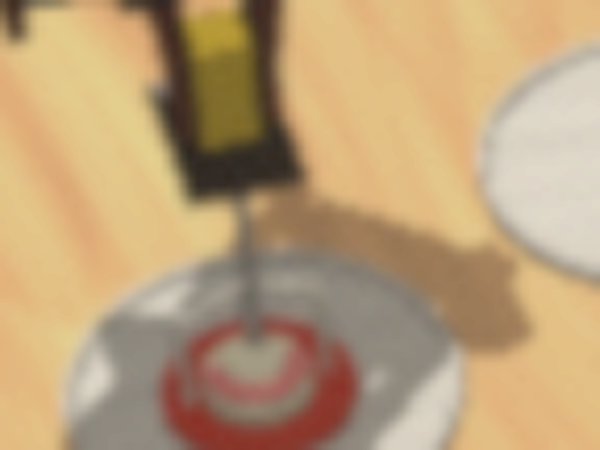

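Set down: the force has dropped back to the hook's own weight, and the disc lies flat in the tray. Now unhook: 3 mm lower, back off 32 mm, then up.

```bash
python3 -m jog '{"delta_rot":[[0,0,0],[0,0,0],[0,0,0],[0,0,0],[0,0,0]],"translation":[[0,0,3],[0,0,3],[-4,0,3],[-8,0,3],[-12,0,3]],"hand":[-1,-1,-1,-1,-1]}'|sed -n '2p;4p'
python3 -m jog '{"delta_rot":[[0,0,0],[0,0,0],[0,0,0],[0,0,0],[0,0,0]],"translation":[[-4,0,0],[-8,0,0],[-12,0,0],[-16,0,0],[-20,0,0]],"hand":[-1,-1,-1,-1,-1]}'|sed -n '2p;4p'
python3 go.py 406 310 161 -9.5
python3 - <<'E'
from h import *
s=snap('side','side7')
z=lambda im,x,y,w:cv2.resize(im[y:y+w*3//4,x:x+w],(600,450),interpolation=cv2.INTER_CUBIC)[:,:,::-1]
cv2.imwrite('pics/m7.png',np.clip(z(s,190,130,72)*1.6,0,255).astype(np.uint8))
E
```

```text
ee_pos: [404.2, 297.3, 159.2]
ft_force: [-0.2, 0.6, -2.2]
ee_pos: [400.8, 277.7, 159.2]
ft_force: [0.8, -0.1, -1.9]
t 22.5 tcp [400.8 277.7 159.2] jawyaw -9.7 F [ 0.8 -0.1 -1.9] w 24.0 q6 0.75
trans [32.7, -0.4, -1.8] rot [-0.0, -0.0, -0.004]
```

View pics/m7.png

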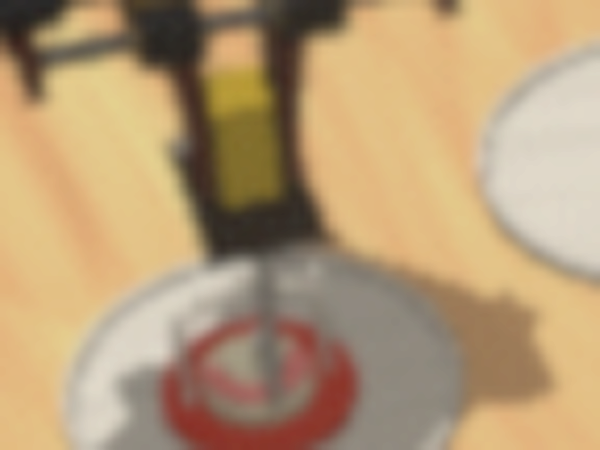

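Carrier undisturbed (disc edge still at crop (165,385)–(357,385)), and the hook is clear on the near side. Up, then back to the stand.

```bash
python3 -m jog '{"delta_rot":[[0,0,0],[0,0,0],[0,0,0],[0,0,0],[0,0,0]],"translation":[[0,0,-3],[0,0,-8],[0,0,-15],[0,0,-25],[0,0,-40]],"hand":[-1,-1,-1,-1,-1]}'|sed -n '2p;4p'
python3 -m jog '{"delta_rot":[[0,0,0],[0,0,0],[0,0,0],[0,0,0],[0,0,0]],"translation":[[0,0,-20],[0,0,-40],[0,0,-60],[0,0,-75],[0,0,-80]],"hand":[-1,-1,-1,-1,-1]}'|sed -n '2p;4p'
python3 go.py 431.4 -317 278 -9.7
```

```text
ee_pos: [400.6, 278.0, 199.8]
ft_force: [-0.1, 0.8, -2.4]
ee_pos: [401.7, 278.6, 281.6]
ft_force: [-0.1, -0.4, -2.1]
t 23.55 tcp [401.7 278.6 281.6] jawyaw -9.7 F [-0.1 -0.4 -2.1] w 24.0 q6 0.75
trans [-582.1, 130.0, 2.5] rot [0.003, -0.003, -0.0]
```

```bash
for i in 1 2 3 4; do python3 -m jog '{"delta_rot":[[0,0,0],[0,0,0],[0,0,0],[0,0,0],[0,0,0]],"translation":[[-24,5.4,0],[-54,12,0],[-87,19.5,0],[-118,26.4,0],[-145.5,32.5,0]],"hand":[-1,-1,-1,-1,-1]}'|sed -n '2p';done
for i in 1 2; do python3 -m jog '{"delta_rot":[[0,0,0.1],[0,0,0.21],[0,0,0.32],[0,0,0.43],[0,0,0.534]],"translation":[[0,0,0],[0,0,0],[0,0,0],[0,0,0],[0,0,0]],"hand":[-1,-1,-1,-1,-1]}'|head -1;done
python3 -m jog '{"delta_rot":[[0,0,0],[0,0,0]],"translation":[[0,0,0],[0,0,0]],"hand":[-1,-1]}'|head -1
python3 go.py 431.4 -317 263 -70.9
```

```text
ee_pos: [407.8, 127.8, 279.1]
ee_pos: [415.4, -21.1, 279.2]
ee_pos: [422.8, -170.1, 279.1]
ee_pos: [430.3, -319.0, 279.0]
t: 26.05
t: 26.55
t: 26.75
t 26.75 tcp [ 430.4 -317.4  279. ] jawyaw -70.8 F [-0.8 -0.1 -0.8] w 24.0 q6 0.58
trans [1.1, -0.1, 16.0] rot [-0.0, 0.0, 0.002]
```

```bash
python3 -m jog '{"delta_rot":[[0,0,0],[0,0,0],[0,0,0],[0,0,0],[0,0,0]],"translation":[[1,0,8],[1,0,22],[1,0,36],[1,0,48],[1,0,55]],"hand":[-1,-1,-1,-1,-1]}'|sed -n '2p;4p'
python3 -m jog '{"delta_rot":[[0,0,0],[0,0,0],[0,0,0],[0,0,0],[0,0,0]],"translation":[[0,0,15],[0,0,32],[0,0,50],[0,0,66],[0,0,75]],"hand":[-1,-1,-1,-1,-1]}'|sed -n '2p;4p'
python3 -m jog '{"delta_rot":[[0,0,0],[0,0,0],[0,0,0],[0,0,0],[0,0,0]],"translation":[[0,0,5],[0,0,8],[0,0,11],[0,0,13],[0,0,15]],"hand":[-1,-1,-1,-1,-1]}'|sed -n '2p;4p'
python3 go.py 431.4 -317 132 -70.9
```

```text
ee_pos: [430.8, -316.7, 222.1]
ft_force: [0.2, -0.1, -1.7]
ee_pos: [430.9, -316.8, 147.5]
ft_force: [-0.1, -0.5, -0.8]
ee_pos: [431.7, -317.4, 134.5]
ft_force: [-0.7, -0.8, -1.9]
t 28.25 tcp [ 431.7 -317.4  134.5] jawyaw -70.9 F [-0.7 -0.8 -1.9] w 24.0 q6 0.58
trans [-0.2, -0.5, 2.5] rot [0.001, -0.0, -0.001]
```

```bash
for i in 1 2; do python3 -m jog '{"delta_rot":[[0,0,0],[0,0,0],[0,0,0]],"translation":[[0,0,0.5],[0,0,1],[0,0,1]],"hand":[-1,-1,-1]}'|sed -n '2p;4p';done
```

```text
ee_pos: [431.6, -317.3, 133.3]
ft_force: [0.3, -0.5, -1.6]
ee_pos: [431.5, -317.3, 132.2]
ft_force: [0.6, 0.4, -1.1]
```

```bash
for i in 1 2; do python3 -m jog '{"delta_rot":[[0,0,0],[0,0,0],[0,0,0]],"translation":[[0,0,0.4],[0,0,0.4],[0,0,0.4]],"hand":[-1,-1,-1]}'|sed -n '2p;4p';done
```

```text
ee_pos: [431.6, -317.3, 132.2]
ft_force: [-1.4, 1.2, 6.3]
ee_pos: [431.6, -317.3, 132.2]
ft_force: [-2.5, 2.0, 9.4]
```

Seated: upward force of 9 N, at the same height as at the grasp. I'll release and retreat.

```bash
for i in 1 2; do python3 -m jog '{"delta_rot":[[0,0,0],[0,0,0],[0,0,0],[0,0,0],[0,0,0]],"translation":[[0,0,-0.4],[0,0,-0.4],[0,0,-0.4],[0,0,-0.4],[0,0,-0.4]],"hand":[1,1,1,1,1]}'|sed -n '2p;4,5p';done
python3 -m jog '{"delta_rot":[[0,0,0],[0,0,0],[0,0,0],[0,0,0],[0,0,0]],"translation":[[0,0,-5],[0,0,-20],[0,0,-45],[0,0,-75],[0,0,-105]],"hand":[1,1,1,1,1]}'|sed -n '2p;4,5p'
for i in 1 2; do python3 -m jog '{"delta_rot":[[0,0,0],[0,0,0],[0,0,0],[0,0,0],[0,0,0]],"translation":[[5,-25,-10],[10,-55,-20],[15,-85,-30],[20,-115,-40],[25,-135,-50]],"hand":[1,1,1,1,1]}'|sed -n '2p;4,5p';done
python3 go.py 431.4 -317 132 -70.9
python3 - <<'E'
from h import *
t=snap('top','top8');s=snap('side','side8')
z=lambda im,x,y:cv2.resize(im[y:y+90,x:x+120],(400,300),interpolation=cv2.INTER_CUBIC)[:,:,::-1]
cv2.imwrite('pics/m8.png',np.clip(np.vstack([np.hstack([z(t,350,170),z(t,110,180)]),np.hstack([z(s,270,260),z(s,165,130)])])*1.5,0,255).astype(np.uint8))
E
```

```text
ee_pos: [431.4, -317.2, 131.6]
ft_force: [0.2, -0.5, -0.2]
width: 60.3
ee_pos: [431.5, -317.3, 132.2]
ft_force: [0.1, -1.3, -0.5]
width: 87.8
ee_pos: [431.3, -317.1, 238.4]
ft_force: [-0.1, -0.4, -0.4]
width: 88.1
ee_pos: [410.2, -179.9, 287.9]
ft_force: [-0.6, -0.9, -1.3]
width: 88.0
ee_pos: [389.7, -44.2, 338.0]
ft_force: [0.0, -1.1, -0.3]
width: 87.8
t 31.95 tcp [389.7 -44.2 338. ] jawyaw -70.9 F [ 0.  -1.1 -0.3] w 87.8 q6 1.09
trans [-50.0, 271.4, 205.9] rot [-0.0, -0.0, 0.0]
```

View pics/m8.png

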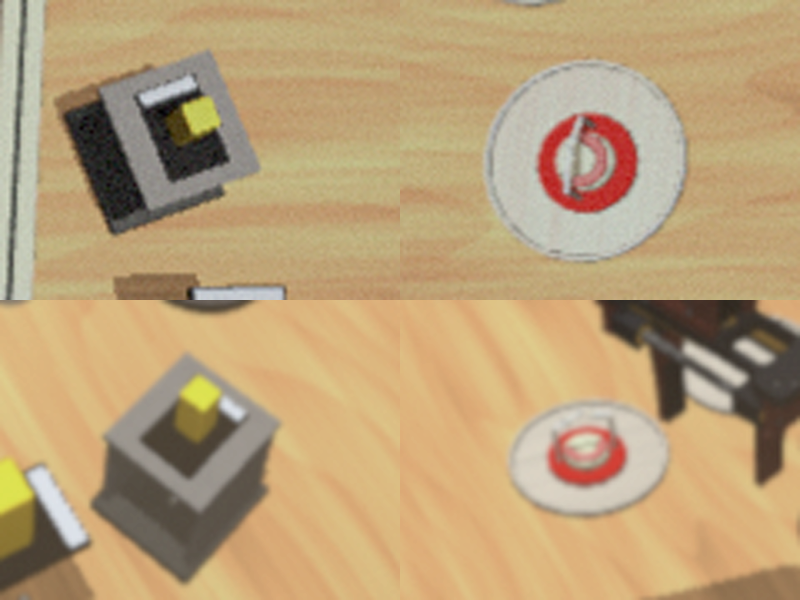

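The final views show the carrier standing upright, centred in the near tray, and the hook seated in its stand with its stripe at the same end as at the start. The arm is clear of both, so I'm handing in.

```bash
python3 -c "
from workcell import ctrl,get_obs
print(get_obs()['t'],ctrl.close_job())"
```

```text
the job is handed in; nothing more can be done
32.05 None
```

I did the job in the order asked and handed it in at about 32 s of the 72 s allowed. I lifted the small hook from its stand, caught the red carrier's loop and drew it out of the pot. I set it down slowly in the tray nearest the base, unhooked it and hung the hook back in its stand.

**Last checks:**
- **Carrier:** the final pictures show it standing upright near the middle of the tray. It was lowered at about 12 mm/s. The wrist force then fell back to the hook's weight alone, and the carrier did not shift when the hook came away.
- **Hook:** it is seated in its stand with the stripe at the same end. The gripper was within about 1 mm of its height and position at the first grasp when the hook touched down.
- **Forces:** the highest I saw in the readings was about 10 N, as the hook met its stand.
- **Gripper:** it is open and clear of everything, and it never came near the red carrier.

**Disagreement:** the two cameras differed by 3–6 mm on positions. I used values in between, and this was well within the clearances.

**Not checked:** I did not look at the blue carrier again in the last pictures. It was in its pot when last seen, as the red carrier came out, and nothing went near it afterwards.

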